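# Free the pawl and lower the hotplate cover

### The arm

A 6-joint arm with a two-finger parallel gripper is mounted at the origin on the work surface. World frame = base frame: x ahead of the robot, y to its left, z up, the work surface at z = 0. Lengths are in m, angles in rad, forces in N, time in s.
With the tool pointing down it reaches from about 0.375 to 0.9 m from the base axis. Payload 3.1 kg.
Tool frame: the origin (TCP) lies at the centre of the arm's flange, where the gripper is bolted on; the fingertips stand 182 mm ahead of it and the grasp point (between the pads) lies 164 mm ahead of it; z points along the fingers, x is the direction in which the jaws open and shut, and the axes are right-handed (so a half turn about z gives the same grasp; the last joint's range is limited). The gripper opens to 87 mm and grips with 3 to 60 N. Pads are 19 mm wide; open, the fingers measure 117 mm over their backs; the gripper's body (75 mm by 190 mm) begins 51 mm behind the grasp point.
Start: joints at [-1.401, 0.527, 1.433, -0, 1.181, -0.178], TCP at [0.213, -0.588, 0.405] pointing down, gripper open.
Joint ranges: [-3.08, 3.08], [-0.75, 2.2], [0.22, 2.44], [-1.43, 4.57], [0, 2.65], [-2.85, 2.85]. Speed limits (rad/s): [2.79, 2.79, 3.14, 3.14, 3.14, 3.14].

### API

Orientations are given as a unit quaternion [x, y, z, w].
In Python, from rig import status, eyes, robot gives the robot as it stands. The module is installed in compiled form; this text tells all that it offers.
- The arm moves only by the tool step_arm, never from a script. Its argument "steps" is a list of rows, each a list of 7 numbers: the closure, from -1 (fully open) to 1 (shut), so that 0 is half open, then the shift along the tool's x, y, z each as a share of 0.025 m, from -1 to 1, then the turn, a rotation vector about the tool's x, y, z each as a share of 8 degrees, from -1 to 1. In form: [[jaw, dx, dy, dz, rx, ry, rz], ...]. A call has exactly 10 rows; each row shifts and turns the commanded pose from where the row before left it, along the tool's axes as they then stand; what a row does not reach is not made up. A row lasts 1/10 s, in which the tool goes at most 50 mm and 8.59 degrees, less where a joint would pass 70% of its speed; a pose out of reach is approached as far as the arm can. A call with a number of a shift or a turn outside -1 to 1 is refused whole. A call with a gripper value outside its range is refused whole. The fingers move at their own pace and stop on an object; "squeeze" is the grip in N (left out, the last holds). Time passes only in rows, so rows that do not move let the fingers close, or fill a call up. It gives the time, the measured TCP pose, the force and the opening at its end, in the units of the state.
- status.get_obs(): the state, without advancing time (a new reading comes with each control period).
- eyes.camera(name): name is "scene" or "top" or "wrist"; returns (picture, depth): 384x512x3 uint8, red, green, blue; 384x512 float32, m along the optical axis (not along the pixel's ray), 0 where there is no reading.
- eyes.camera_info(name): a dict with "K" (3x3 intrinsics, pixels), "k1" (the pictures are not rectified: a ray, as slopes to the right and down, at radius r is drawn at 1 + k1 r^2 times it, then the intrinsics apply), "R" (3x3) and "t" (3): a world point X has camera coordinates R X + t. Camera axes: x right, y down, z forward; pixel columns grow to the right and rows downward; lengths in m; the calibration is good to about 2 mm. A picture is of the moment at which its call begins: read the wrist's pose just before it. camera_info takes no time and is no camera call; for the wrist camera it gives the pose at the moment of the call.
- robot.hand_in(): hands the job in, once; it reports no verdict.
The state is a dict: "time": time; "q": joint angles; "joint_velocities": joint speeds; "joint_torque": joint torques, N m; "position": TCP position; "tool_rot": TCP orientation; "ft_force": force on the tool from outside, world axes, zero at the start; "moment": the same for the moment, N m; "grip_width": finger opening in m.
Only numpy, scipy, OpenCV 4.12 (cv2) and the standard library are available. Lean on these libraries where they do the work, as an engineer would, in place of code of your own. Each camera call takes 0.05 s, during which the arm holds its last target.

### The job

The cover of the hotplate is held up by a ratchet. Press down the tail pad of the pawl until the pawl tips over and lies back clear of the teeth, then push the cover arm down by its cross bar until it is fully home, with the cover flat over the hotplate. Only press and push: do not pinch, lift or raise anything, leave the glassware beside it alone, and take the hand away at the end with the pawl still lying back.

Things in the scene. Friction and masses are not known exactly. Their poses are not given: they have to be found in the camera images.
- hinge (a point): centre of the cover arm's level hinge axis, 110 mm above the bench, on the middle plane of a fixed hotplate unit (white enamel box 166 x 176 mm, top of its dark round plate 85 mm above the bench). Its x axis is level and points from the hinge out over the hotplate, the way the arm reaches; y is the hinge axis; z is up. The pawl's pivot is parallel, 75 mm behind the hinge (-x) and 36 mm above it. The toothed steel hub around this hinge is 84 mm across.
- cover_arm (a joint): raised angle of the cover arm, rad: 0 = level, fully home, the round steel cover flat 1 mm above the plate (a stop); it starts raised, 0.45 to 0.8. The hinge is stiff: the arm stays where it is left, and takes about 4 to 12 N on the cross bar to push down slowly. While the pawl is in the teeth the arm goes down at most one tooth (0.22 rad) and then is blocked (lowest tooth at 0.12); it can be raised past the teeth freely, but must not be.
- push_bar (a point): centre of the black rubber cross bar at the arm's end: a round bar 18 mm thick and 80 mm long, parallel to the hinge axis, 190 mm from the hinge; its uppermost line is 9 mm above this point. It swings in an arc about the hinge, in the unit's upright middle plane: down and away from the hinge as the arm goes down (home: 110 mm above the bench). The arm is a bar 14 mm wide and 18 mm high.
- pawl (a joint): tilt of the pawl, rad: 0 = nose fully in the teeth (0 to 0.1 as its nose rides on a tooth), 0.55 = tipped right back against its stop. It is a steel rocker with a counterweight on top, which balances at about 0.27: beyond that it falls over by itself and stays back, clear of the teeth; short of it, it falls back in. About 1 N on the pad tips it, a few N more if the teeth are pressed on it.
- pawl_pad (a point): centre of the upper face of the pawl's tail pad, a flat steel plate 36 x 36 mm, 5 mm thick, 70 mm behind the pawl's pivot, on the side away from the arm. It starts about 165 mm above the bench, its outer end 15 degrees high, and goes down 38 mm, almost straight, as the pawl tips to its stop. The counterweight, a steel roller 24 mm across and 28 mm long above the pivot, reaches up to 36 mm above the pivot; the pawl's brackets are 42 mm wide.
- beaker: loose glass beaker, 64 mm across, 85 mm high, standing beside the pawl; origin at the centre of its underside. Leave alone.
- reagent: loose amber jar with a black cap, 56 mm across, 100 mm high, on the other side of the pawl; origin at the centre of its underside. Leave alone.
- flask: loose conical glass flask, 68 mm across at the foot, 92 mm high, beside the hotplate; origin at the centre of its underside. Leave alone.

How it is judged:
By the outcome, as a careful person would: the job done as asked, in the order asked, and still so for the second after the job is handed in, with the robot touching nothing.
It also fails if it takes over 42 s, if anything falls off the work surface, if the arm or the gripper's body presses on something with over 40 N, if the wrist force passes 120 N, or if a joint passes its speed limit or range.

## Working session

There is one attempt and no reset: what is moved stays moved. The work goes in short steps, Python scripts to look and compute and a tool call to move; the robot and the scene stay as the last step left them, time stands still between calls to the robot, and variables do not carry over. Pictures are saved under pics/ and viewed, and the job is handed in when it is done.

Besides the shell and the picture viewer there is one more tool, called as name(argument=value, ...), one argument or row to a line, values as JSON. step_arm: Moves the arm, as the interface text tells. Its arguments: {"type":"object","properties":{"steps":{"type":"array"},"squeeze":{"type":"number"}},"required":["steps"]}

```bash
mkdir -p pics
python3 - <<'E'
from rig import status, eyes, robot
import cv2,numpy as np
print(status.get_obs())
for n in("scene","top"):
    p,d=eyes.camera(n); cv2.imwrite(f"pics/{n}0.png",p[:,:,::-1]); np.savez(f"{n}0.npz",p=p,d=d,**{k:np.array(v) for k,v in eyes.camera_info(n).items()})
    print(n,eyes.camera_info(n))
E
```

```text
{'time': 0.0, 'q': array([-1.40148792e+00,  5.28431635e-01,  1.43385523e+00,  2.80829736e-05,
        1.18140864e+00, -1.78484730e-01]), 'joint_velocities': array([-0.00017716,  0.00015537, -0.00076359,  0.00236316,  0.00086299,
       -0.00038234]), 'joint_torque': array([ 5.14502881e-04, -4.40036595e+01, -1.76591635e+01,  6.33126847e-02,
        5.82389056e-02, -1.59529527e-04]), 'position': array([ 0.2129978 , -0.58723236,  0.40380742]), 'tool_rot': array([ 8.18783358e-01, -5.74101652e-01, -7.30826180e-04, -7.56011487e-04]), 'ft_force': array([ 0.04988135,  0.06773852, -0.19215308]), 'moment': array([0.01956557, 0.04167388, 0.06779588]), 'grip_width': 0.08694502077857641}
scene {'K': array([[416.87222236,   0.        , 257.59235738],
       [  0.        , 416.87222236, 193.46632098],
       [  0.        ,   0.        ,   1.        ]]), 'k1': -0.13927861147997853, 'R': array([[ 0.36033907,  0.93279956,  0.0063825 ],
       [ 0.51892964, -0.19476667, -0.83233285],
       [-0.77515662,  0.30323411, -0.55423938]]), 't': array([-0.21905368, -0.19955928,  1.45373154])}
top {'K': array([[469.88749963,   0.        , 264.06213646],
       [  0.        , 469.88749963, 187.35503296],
       [  0.        ,   0.        ,   1.        ]]), 'k1': -0.09491719459370258, 'R': array([[ 0.02030802, -0.99963413, -0.01786609],
       [-0.98580026, -0.01704126, -0.16705519],
       [ 0.16668961,  0.02100496, -0.98578566]]), 't': array([0.0228776 , 0.578221  , 0.93230204])}
```

View pics/scene0.png

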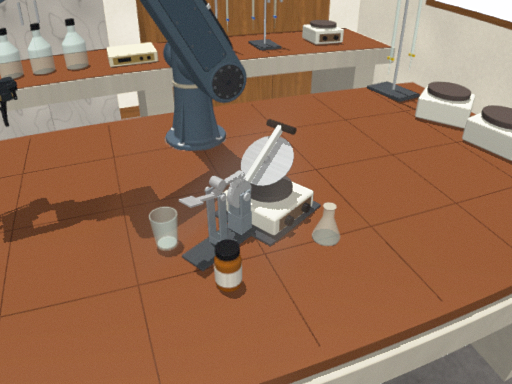

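View pics/top0.png

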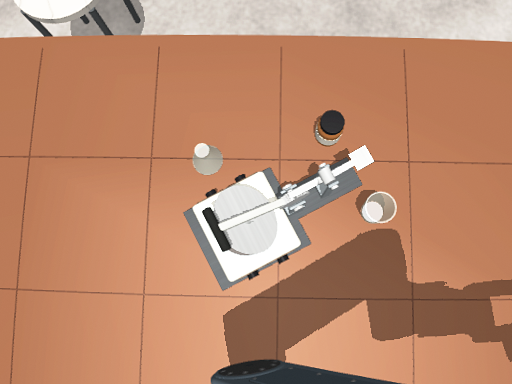

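The top view shows the pawl pad at about (362,158), the roller at (326,175) and the black bar at about (216,230). The jar is at (332,122), the beaker at (379,207) and the flask at (205,155). Next I'll turn these into positions.

```bash
cat > h.py <<'E'
import numpy as np,cv2
def cloud(f):
    z=np.load(f); K,k1,R,t,d,p=z['K'],float(z['k1']),z['R'],z['t'],z['d'],z['p']
    v,u=np.mgrid[0:384,0:512]
    pts=np.stack([u,v],-1).reshape(-1,1,2).astype(float)
    n=cv2.undistortPoints(pts,K,np.array([k1,0,0,0,0.]),None,None).reshape(384,512,2)
    c=np.dstack([n[...,0]*d,n[...,1]*d,d])
    X=(c-t)@R
    X[d<=0]=np.nan
    return p,X
E
python3 - <<'E'
from h import *
np.set_printoptions(precision=4,suppress=True)
p,X=cloud('top0.npz')
big=cv2.resize(p[100:300,170:420,::-1],None,fx=3.2,fy=3,interpolation=cv2.INTER_NEAREST);cv2.imwrite('pics/topz.png',cv2.resize(p[100:300,170:420,::-1],None,fx=3,fy=3,interpolation=cv2.INTER_CUBIC))
for n,(u,v) in dict(pad=(362,158),padL=(355,162),padR=(368,156),roller=(326,175),bar=(216,230),bar1=(208,212),bar2=(225,247),cap=(332,122),flask=(202,150),bench=(100,100)).items(): print(n,X[v,u])
# pad: bright region
m=(p.min(2)>200)&(X[...,2]>.14)&(X[...,2]<.19); m[:, :345]=0
print('pad',m.sum(),np.nanmedian(X[m],0),X[m].min(0),X[m].max(0))
m=(p.max(2)<60)&(X[...,2]>.15); m[:200]=0;m[:,250:]=0;m[260:]=0
B=X[m];print('bar',len(B),B.mean(0),B.min(0),B.max(0))
p,S=cloud('scene0.npz')
cv2.imwrite('pics/scz.png',cv2.resize(p[110:300,140:350,::-1],None,fx=3.2,fy=3.2,interpolation=cv2.INTER_CUBIC)[:600])
E
```

```text
pad [ 0.6171 -0.1501  0.1623]
padL [ 0.61   -0.1375  0.1593]
padR [ 0.6201 -0.1605  0.1668]
roller [ 0.5802 -0.0808  0.1799]
bar [0.473  0.1088 0.232 ]
bar1 [0.5028 0.1232 0.2335]
bar2 [0.445  0.0927 0.2329]
cap [ 0.706  -0.1025  0.0994]
flask [0.6454 0.1606 0.0911]
bench [0.784  0.4184 0.0016]
pad 421 [ 0.6154 -0.1449  0.1622] [ 0.5952 -0.1695  0.1502] [ 0.6399 -0.1189  0.1711]
bar 407 [0.4749 0.1088 0.231 ] [0.4401 0.0846 0.226 ] [0.5102 0.1323 0.2353]
```

View pics/topz.png

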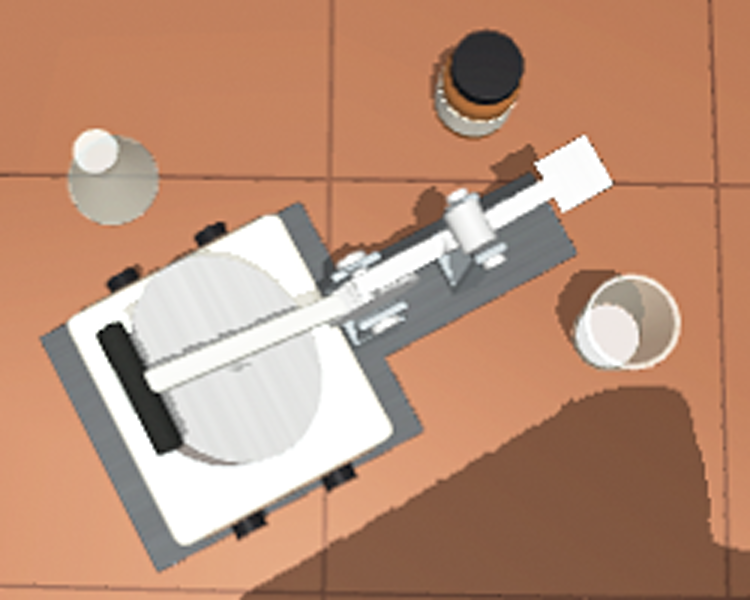

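View pics/scz.png

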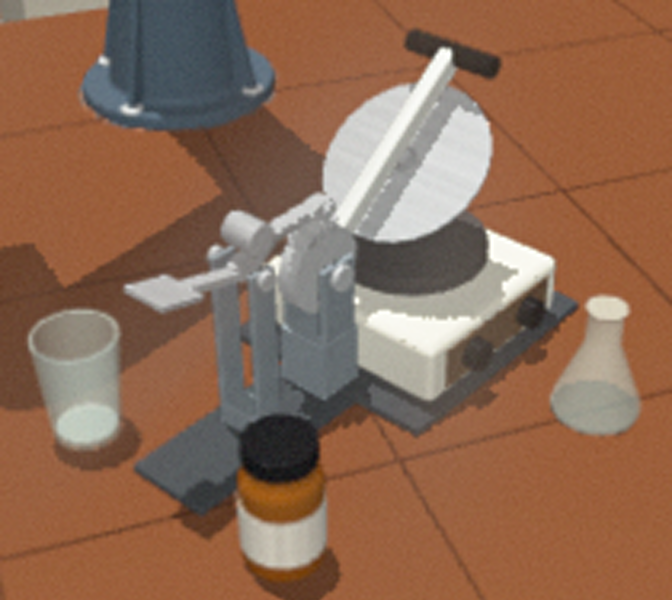

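step_arm(
  steps=[
    [1, 0, 0, 0, 0, 0, -1],
    [1, 0, 0, 0, 0, 0, -1],
    [1, 0, 0, 0, 0, 0, -1],
    [1, 0, 0, 0, 0, 0, -1],
    [1, 0, 0, 0, 0, 0, -1],
    [1, 0, 0, 0, 0, 0, -1],
    [1, 0, 0, 0, 0, 0, -1],
    [1, 0, 0, 0, 0, 0, -1],
    [1, 0, 0, 0, 0, 0, -1],
    [1, 0, 0, 0, 0, 0, -1],
  ],
  squeeze=5,
)

```text
time: 1.1
position: [0.213, -0.5873, 0.4041]
tool_rot: [0.996, 0.089, -0.0, -0.001]
ft_force: [-0.9, -0.4, -0.1]
grip_width: 0.0149
```

step_arm(
  steps=[
    [1, 0, 0, 0, 0, 0, -1],
    [1, 0, 0, 0, 0, 0, -1],
    [1, 0, 0, 0, 0, 0, -0.35],
    [1, 1, -0.3, 0, 0, 0, 0],
    [1, 1, -0.3, 0, 0, 0, 0],
    [1, 1, -0.3, 0, 0, 0, 0],
    [1, 1, -0.3, 0, 0, 0, 0],
    [1, 1, -0.3, 0, 0, 0, 0],
    [1, 1, -0.3, 0, 0, 0, 0],
    [1, 1, -0.3, 0, 0, 0, 0],
  ],
)

```text
time: 2.1
position: [0.3419, -0.4564, 0.4043]
tool_rot: [0.969, 0.248, -0.0, -0.001]
ft_force: [0.6, 0.4, 0.6]
grip_width: 0.0003
```

step_arm(
  steps=[
    [1, 1, -0.3, 0, 0, 0, 0],
    [1, 1, -0.3, 0, 0, 0, 0],
    [1, 1, -0.3, 0, 0, 0, 0],
    [1, 1, -0.3, 0, 0, 0, 0],
    [1, 1, -0.3, 0, 0, 0, 0],
    [1, 1, -0.3, 0, 0, 0, 0],
    [1, 1, -0.3, 0, 0, 0, 0],
    [1, 1, -0.3, 0, 0, 0, 0],
    [1, 0, 0, 0, 0, 0, 0],
    [1, 0, 0, 0, 0, 0, 0],
  ],
)

```text
time: 3.1
position: [0.4879, -0.3082, 0.4043]
tool_rot: [0.969, 0.249, -0.0, -0.0]
ft_force: [-0.3, -0.5, 0.6]
grip_width: 0.0004
```

```bash
cat >> h.py <<'E'
from scipy.spatial.transform import Rotation as Ro
def to(xyz,yaw=None):
    "tip target -> tool-axis shift in units"
    from rig import status
    o=status.get_obs(); R=Ro.from_quat(o['tool_rot']).as_matrix()
    tip=o['position']+R[:,2]*.182
    print('t',round(o['time'],2),'tip',tip.round(4),'F',o['ft_force'].round(2),'w',round(o['grip_width'],4),'yaw',np.degrees(np.arctan2(R[1,0],R[0,0])).round(2),'tilt',R[:,2].round(4))
    print('need units',(R.T@(np.array(xyz)-tip)/.025).round(3))
E
python3 - <<'E'
from h import *
to([.6176,-.1442,.195])
from rig import eyes
p,d=eyes.camera('wrist');cv2.imwrite('pics/w1.png',p[:,:,::-1])
E
```

```text
t 3.1 tip [ 0.4877 -0.3082  0.2223] F [-0.3  -0.53  0.57] w 0.0004 yaw 28.82 tilt [-1.1e-03  2.0e-04 -1.0e+00]
need units [ 7.715 -3.243  1.09 ]
```

View pics/w1.png

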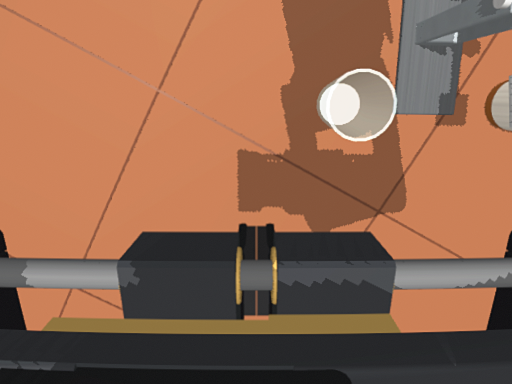

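The wrist camera shows the closed fingers at the bottom centre and the beaker at (360,105). The base plate is at the upper right. The fingers are clear of everything, so I'll move on above the pad.

step_arm(
  steps=[
    [1, 1, -0.4, 0, 0, 0, 0],
    [1, 1, -0.4, 0, 0, 0, 0],
    [1, 1, -0.4, 0, 0, 0, 0],
    [1, 1, -0.4, 0, 0, 0, 0],
    [1, 1, -0.4, 0, 0, 0, 0],
    [1, 1, -0.4, 0, 0, 0, 0],
    [1, 1, -0.4, 0, 0, 0, 0],
    [1, 0.7, -0.4, 0.3, 0, 0, 0],
    [1, 0, 0, 0.3, 0, 0, 0],
    [1, 0, 0, 0, 0, 0, 0],
  ],
)

```text
time: 4.15
position: [0.6173, -0.1467, 0.3881]
tool_rot: [0.969, 0.248, -0.002, -0.001]
ft_force: [1.2, -0.2, -0.4]
grip_width: 0.0006
```

Run:
```python
from h import *
to([.6176,-.1442,.195])
from rig import eyes,status
i=eyes.camera_info('wrist');c=-i['R'].T@i['t'];print('cam',c)
for n in('wrist','top','scene'):
    p,d=eyes.camera(n);cv2.imwrite(f'pics/{n}2.png',p[:,:,::-1])
    np.savez(f"{n}2.npz",p=p,d=d,**{k:np.array(v) for k,v in eyes.camera_info(n).items()})
p,X=cloud('wrist2.npz')
m=(p.min(2)>140)&(X[...,2]>.14)&(X[...,2]<.19)
print(m.sum())
p,X=cloud('scene2.npz')
cv2.imwrite('pics/scz2.png',cv2.resize(p[110:300,140:350,::-1],None,fx=3.1,fy=3.1,interpolation=cv2.INTER_CUBIC))
```

```text
t 4.15 tip [ 0.6166 -0.1466  0.2061] F [ 1.21 -0.21 -0.4 ] w 0.0006 yaw 28.71 tilt [-3.7e-03  6.0e-04 -1.0e+00]
need units [ 0.083 -0.065  0.445]
cam [ 0.58153637 -0.08107289  0.36885114]
7150
```

View pics/wrist2.png

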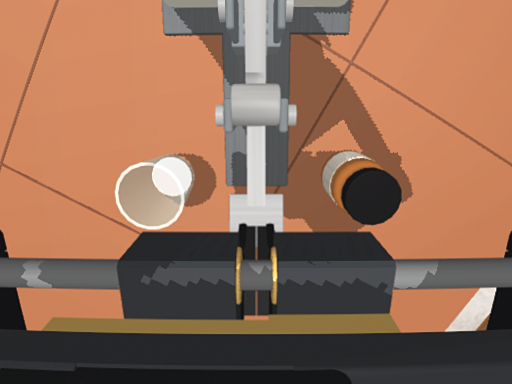

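View pics/scz2.png

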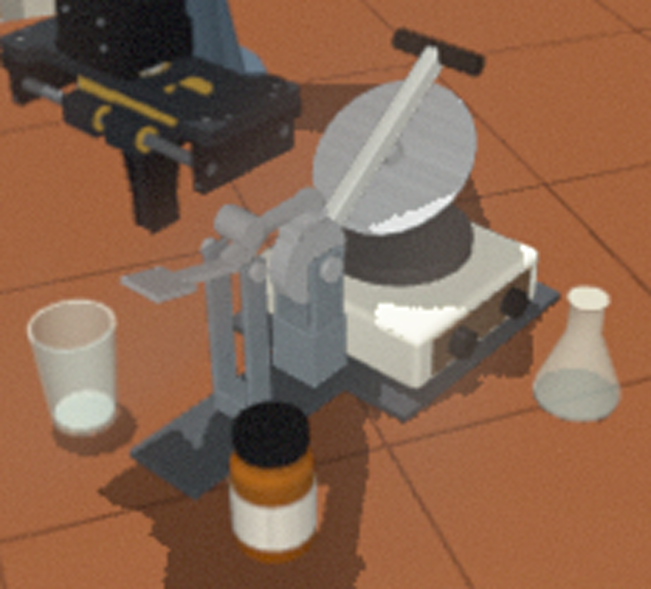

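The pad sits centred at column 256, just ahead of the fingers, but the scene view suggests an offset. I'll check it with numbers.

Run:
```python
from h import *
np.set_printoptions(precision=4,suppress=True)
def proj(f,P):
    z=np.load(f); P=np.atleast_2d(np.array(P,float))
    return cv2.projectPoints(P,cv2.Rodrigues(z['R'])[0],z['t'],z['K'],np.array([z['k1'],0,0,0,0.]))[0].reshape(-1,2)
for f in('scene2.npz','wrist2.npz'):
    p=proj(f,[[.6166,-.1466,.2061],[.6176,-.1442,.165]]);print(f,p, (p-[140,110])*3.1)
for f in('scene2.npz','scene0.npz','top0.npz','wrist2.npz'):
    p,X=cloud(f); u=np.array([-.48,.877]); e=np.array([.877,.48])
    rel=X[...,:2]-np.array([.6176,-.1442]); a=rel@u; b=rel@e
    m=(abs(b)<.03)&(a<.02)&(a>-.05)&(X[...,2]>.14)&(X[...,2]<.185)
    print(f,m.sum(),'along',np.nanpercentile(a[m],[1,50,99]),'across',np.nanpercentile(b[m],[1,50,99]),'z',np.nanpercentile(X[m][:,2],[1,50,99]))
    for lo in np.arange(-.05,.03,.01):
        k=(abs(b)<.03)&(a>lo)&(a<lo+.01)&(X[...,2]>.14)&(X[...,2]<.20)
        if k.sum()>5: print('   ',lo.round(3),k.sum(),np.median(X[k][:,2]).round(4),np.percentile(b[k],[2,98]))
    # dark finger
    if f=='scene2.npz':
        k=(p.max(2)<70)&(np.hypot(a,b)<.06)&(X[...,2]>.18)&(X[...,2]<.25)
        F=X[k];print('finger',len(F),F.min(0),F.max(0),np.median(F,0))
```

```text
scene2.npz [[190.3466 181.9903]
 [193.2969 199.2456]] [[156.0746 223.17  ]
 [165.2203 276.6614]]
wrist2.npz [[255.8572 240.7927]
 [259.152  212.5578]] [[359.1572 405.4573]
 [369.3713 317.9291]]
scene2.npz 191 along [-0.0243 -0.0064  0.0176] across [-0.0191  0.0009  0.0168] z [0.1567 0.1641 0.1686]
    -0.03 39 0.1673 [-0.0177  0.0157]
    -0.02 41 0.1667 [-0.0193  0.0163]
    -0.01 45 0.164 [-0.0184  0.0167]
    0.0 47 0.1615 [-0.0185  0.0166]
    0.01 19 0.1593 [-0.0152  0.0128]
    0.02 22 0.1558 [-0.008   0.0051]
finger 243 [ 0.6121 -0.1608  0.2081] [ 0.6347 -0.1339  0.2499] [ 0.6248 -0.1499  0.2304]
scene0.npz 193 along [-0.0236 -0.0072  0.0194] across [-0.0206  0.0009  0.0161] z [0.1554 0.1639 0.1693]
    -0.03 35 0.1668 [-0.0183  0.0155]
    -0.02 48 0.1666 [-0.0194  0.0158]
    -0.01 45 0.1636 [-0.0192  0.0165]
    0.0 41 0.1612 [-0.0207  0.0157]
    0.01 24 0.1588 [-0.0156  0.0151]
    0.02 21 0.1556 [-0.008   0.0039]
top0.npz 406 along [-0.0205 -0.0026  0.0189] across [-0.019  -0.0014  0.0165] z [0.1558 0.1628 0.1689]
    -0.03 12 0.1673 [-0.0181  0.0144]
    -0.02 108 0.166 [-0.0185  0.0157]
    -0.01 109 0.1634 [-0.0186  0.0156]
    0.0 110 0.1604 [-0.0187  0.016 ]
    0.01 67 0.1586 [-0.0181  0.0148]
    0.02 38 0.1557 [-0.0073  0.0045]
wrist2.npz 2015 along [-0.0119  0.003   0.0192] across [-0.0199 -0.0021  0.0152] z [0.1578 0.1627 0.1669]
    -0.02 69 0.1663 [-0.0194  0.0152]
    -0.01 697 0.1646 [-0.0193  0.0151]
    0.0 835 0.1622 [-0.0194  0.0147]
    0.01 414 0.1598 [-0.0187  0.0138]
    0.02 280 0.1568 [-0.0081  0.0032]
```

step_arm(
  steps=[
    [1, 0.03, 0.13, 0.35, 0, 0, 0],
    [1, 0, 0, 0.35, 0, 0, 0],
    [1, 0, 0, 0.35, 0, 0, 0],
    [1, 0, 0, 0.35, 0, 0, 0],
    [1, 0, 0, 0.15, 0, 0, 0],
    [1, 0, 0, 0.15, 0, 0, 0],
    [1, 0, 0, 0.15, 0, 0, 0],
    [1, 0, 0, 0.15, 0, 0, 0],
    [1, 0, 0, 0, 0, 0, 0],
    [1, 0, 0, 0, 0, 0, 0],
  ],
)

```text
time: 5.3
position: [0.6204, -0.1484, 0.3398]
tool_rot: [0.969, 0.248, 0.0, 0.0]
ft_force: [0.1, -0.6, -0.7]
grip_width: 0.0004
```

```bash
cat > look.py <<'E'
import sys
from h import *
from rig import eyes
n=sys.argv[1]
to([.6187,-.149,.131])
p,d=eyes.camera('scene')
np.savez(f"scene{n}.npz",p=p,d=d,**{k:np.array(v) for k,v in eyes.camera_info('scene').items()})
cv2.imwrite(f'pics/scz{n}.png',cv2.resize(p[110:300,140:350,::-1],None,fx=3.1,fy=3.1,interpolation=cv2.INTER_CUBIC))
E
python3 look.py 3
```

```text
t 5.3 tip [ 0.6204 -0.1485  0.1578] F [ 0.08 -0.58 -0.73] w 0.0004 yaw 28.73 tilt [ 1.e-04 -0.e+00 -1.e+00]
need units [-0.071 -0.014  1.073]
```

View pics/scz3.png

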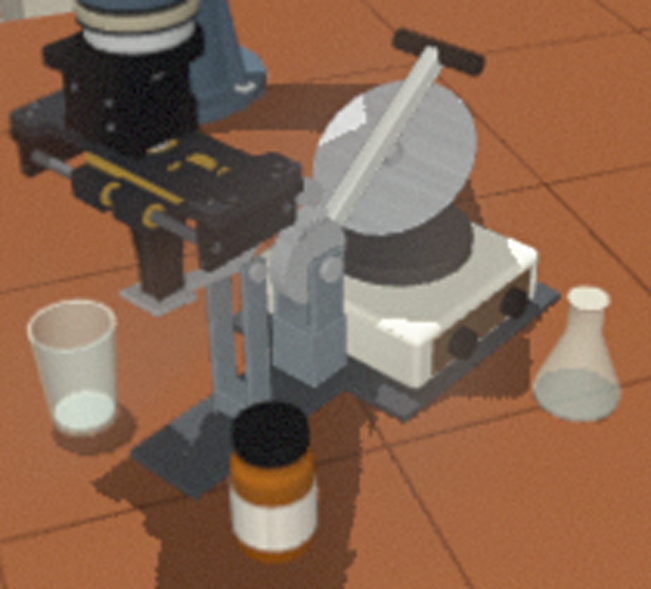

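The fingertips are on the pad, which has begun to go down (tip z 0.158). Pressing on.

step_arm(
  steps=[
    [1, 0, 0, 0.15, 0, 0, 0],
    [1, 0, 0, 0.15, 0, 0, 0],
    [1, 0, 0, 0.15, 0, 0, 0],
    [1, 0, 0, 0.15, 0, 0, 0],
    [1, 0, 0, 0.15, 0, 0, 0],
    [1, 0, 0, 0.15, 0, 0, 0],
    [1, 0, 0, 0.15, 0, 0, 0],
    [1, 0, 0, 0, 0, 0, 0],
    [1, 0, 0, 0, 0, 0, 0],
    [1, 0, 0, 0, 0, 0, 0],
  ],
)

```text
time: 6.35
position: [0.6205, -0.1485, 0.3137]
tool_rot: [0.969, 0.248, 0.0, 0.0]
ft_force: [0.3, 0.3, 0.2]
grip_width: 0.0002
```

```bash
python3 look.py 4
```

```text
t 6.35 tip [ 0.6205 -0.1485  0.1317] F [0.29 0.34 0.2 ] w 0.0002 yaw 28.72 tilt [ 3.e-04 -1.e-04 -1.e+00]
need units [-0.073 -0.017  0.027]
```

View pics/scz4.png

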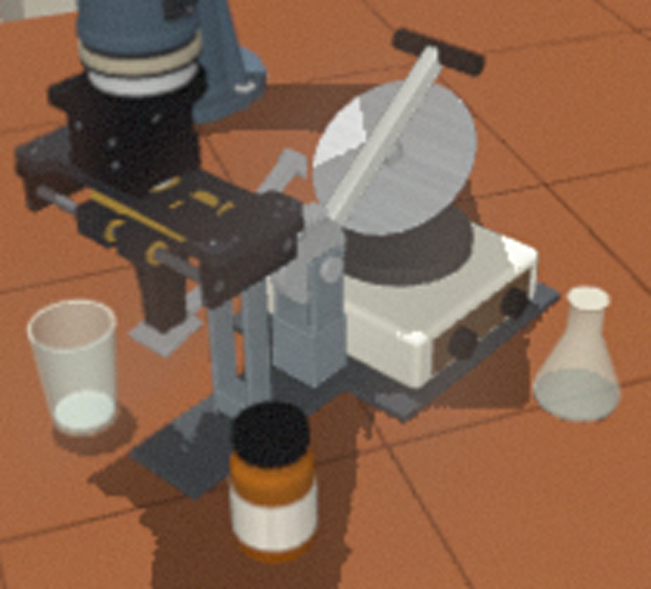

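The pawl has tipped: its nose stands high at (290,165) and the pad has dropped away, with no force on the tool. I'll lift straight up.

step_arm(
  steps=[
    [1, 0, 0, -0.3, 0, 0, 0],
    [1, 0, 0, -0.6, 0, 0, 0],
    [1, 0, 0, -0.9, 0, 0, 0],
    [1, 0, 0, -0.9, 0, 0, 0],
    [1, 0, 0, -0.9, 0, 0, 0],
    [1, 0, 0, -0.9, 0, 0, 0],
    [1, 0, 0, -0.9, 0, 0, 0],
    [1, 0, 0, -0.8, 0, 0, 0],
    [1, 0, 0, 0, 0, 0, 0],
    [1, 0, 0, 0, 0, 0, 0],
  ],
)

```text
time: 7.4
position: [0.6201, -0.1483, 0.4688]
tool_rot: [0.969, 0.248, 0.0, 0.0]
ft_force: [0.1, -0.2, -0.7]
grip_width: 0.0005
```

```bash
python3 look.py 5
python3 - <<'E'
from h import *
np.set_printoptions(precision=4,suppress=True)
for f in('scene5.npz','top0.npz'):
    p,X=cloud(f)
    m=(p.max(2)<75)&(np.hypot(X[...,0]-.475,X[...,1]-.109)<.055)&(X[...,2]>.2)&(X[...,2]<.25)
    B=X[m]; u=np.array([-.48,.877]);e=np.array([.877,.48]);a=B[:,:2]@u;b=B[:,:2]@e
    print(f,len(B),B.mean(0),'a',np.percentile(a,[2,50,98]),'b',np.percentile(b,[2,50,98]),'z',np.percentile(B[:,2],[2,50,98]))
    c=np.polyfit(b,a,1);print('yaw slope deg',np.degrees(np.arctan(c[0])))
    top=B[B[:,2]>np.percentile(B[:,2],70)];print('top line a',np.median(top[:,:2]@u))
    # pad now
    k=(np.hypot(X[...,0]-.62,X[...,1]+.149)<.03)&(X[...,2]>.1)&(X[...,2]<.19);print('padz',np.median(X[k],0))
print('cur bar a',np.array([.4749,.1088])@np.array([-.48,.877]),'hinge expected')
to([.4749,.1088,.28])
E
```

```text
t 7.4 tip [ 0.6203 -0.1484  0.2868] F [ 0.1  -0.2  -0.73] w 0.0005 yaw 28.73 tilt [ 8.e-04 -3.e-04 -1.e+00]
need units [-0.07  -0.014  6.234]
scene5.npz 152 [0.4848 0.1073 0.2282] a [-0.1422 -0.1393 -0.1314] b [0.4351 0.4833 0.5098] z [0.2201 0.229  0.2338]
yaw slope deg 2.1221052034170227
top line a -0.13735440120771736
padz [ 0.6178 -0.1477  0.1275]
top0.npz 415 [0.475  0.1089 0.2309] a [-0.14   -0.1325 -0.125 ] b [0.4318 0.4686 0.506 ] z [0.2263 0.231  0.2344]
yaw slope deg 0.8950740912467311
top line a -0.13231562725674081
padz [ 0.6166 -0.1464  0.1625]
cur bar a -0.1325344 hinge expected
t 7.45 tip [ 0.6197 -0.1482  0.2858] F [-0.2  -0.32  0.68] w 0.0003 yaw 28.73 tilt [-0.0013  0.0006 -1.    ]
need units [ -0.139 -11.799   0.244]
```

View pics/scz5.png

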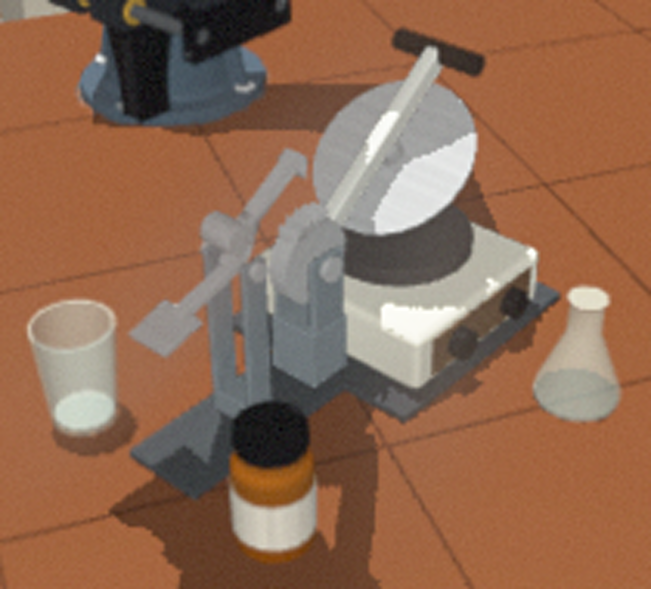

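The pawl stays back with the pad at z 0.128. Next I'll cross over to the bar.

step_arm(
  steps=[
    [1, 0, -0.9, 0, 0, 0, 0],
    [1, 0, -1, 0, 0, 0, 0],
    [1, 0, -1, 0, 0, 0, 0],
    [1, 0, -1, 0, 0, 0, 0],
    [1, 0, -1, 0, 0, 0, 0],
    [1, 0, -1, 0, 0, 0, 0],
    [1, 0, -1, 0, 0, 0, 0],
    [1, 0, -1, 0, 0, 0, 0],
    [1, 0, -1, 0, 0, 0, 0],
    [1, 0, -1, 0, 0, 0, 0],
  ],
)

```text
time: 8.45
position: [0.5005, 0.0694, 0.4669]
tool_rot: [0.969, 0.248, -0.002, -0.001]
ft_force: [-0.5, -0.3, -0.0]
grip_width: 0.0004
```

step_arm(
  steps=[
    [1, -0.1, -1, 0, 0, 0, 0],
    [1, 0, -0.9, 0, 0, 0, 0],
    [1, 0, 0, 0.4, 0, 0, 0],
    [1, 0, 0, 0.4, 0, 0, 0],
    [1, 0, 0, 0.2, 0, 0, 0],
    [1, 0, 0, 0.2, 0, 0, 0],
    [1, 0, 0, 0.2, 0, 0, 0],
    [1, 0, 0, 0, 0, 0, 0],
    [1, 0, 0, 0, 0, 0, 0],
    [1, 0, 0, 0, 0, 0, 0],
  ],
)

```text
time: 9.45
position: [0.4766, 0.1089, 0.4338]
tool_rot: [0.969, 0.248, 0.0, 0.0]
ft_force: [-0.8, 0.3, 0.7]
grip_width: 0.0002
```

```bash
sed -i 's/to(\[.*/to([.4749,.1088,.2335])/' look.py; python3 look.py 6
python3 - <<'E'
from rig import eyes
import cv2
for n in('top','wrist'):
    p,d=eyes.camera(n);cv2.imwrite(f'pics/{n}6.png',p[:,:,::-1])
E
```

```text
t 9.45 tip [0.4767 0.1089 0.2518] F [-0.75  0.31  0.69] w 0.0002 yaw 28.71 tilt [ 7.e-04 -0.e+00 -1.e+00]
need units [-0.066 -0.032  0.732]
```

View pics/scz6.png

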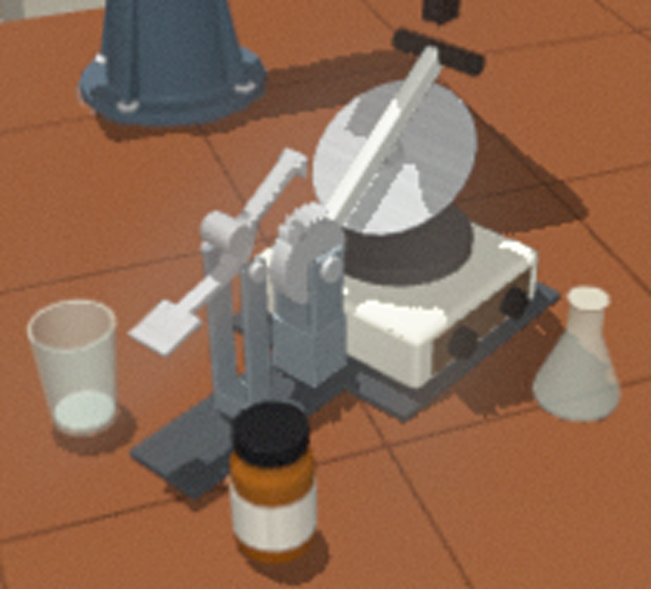

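View pics/wrist6.png

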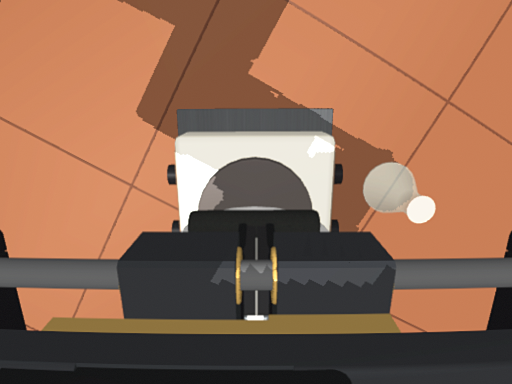

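The fingertips are centred over the black bar (row ~220 in the wrist view). I'll start pushing along the arc.

step_arm(
  steps=[
    [1, 0, 0, 0.25, 0, 0, 0],
    [1, 0, 0, 0.25, 0, 0, 0],
    [1, 0, 0, 0.2, 0, 0, 0],
    [1, 0, -0.14, 0.2, 0, 0, 0],
    [1, 0, -0.14, 0.2, 0, 0, 0],
    [1, 0, -0.13, 0.2, 0, 0, 0],
    [1, 0, -0.13, 0.2, 0, 0, 0],
    [1, 0, -0.12, 0.22, 0, 0, 0],
    [1, 0, -0.12, 0.22, 0, 0, 0],
    [1, 0, 0, 0, 0, 0, 0],
  ],
)

```text
time: 10.6
position: [0.4665, 0.1266, 0.385]
tool_rot: [0.969, 0.248, -0.0, -0.001]
ft_force: [-1.7, 1.9, 4.4]
grip_width: 0.0007
```

```bash
sed -i 's/to(\[.*/to([.4657,.1256,.2022])/' look.py; python3 look.py 7
```

```text
t 10.6 tip [0.4663 0.1268 0.203 ] F [-1.74  1.94  4.42] w 0.0007 yaw 28.73 tilt [-1.2e-03  9.0e-04 -1.0e+00]
need units [-0.042  0.031  0.031]
```

View pics/scz7.png

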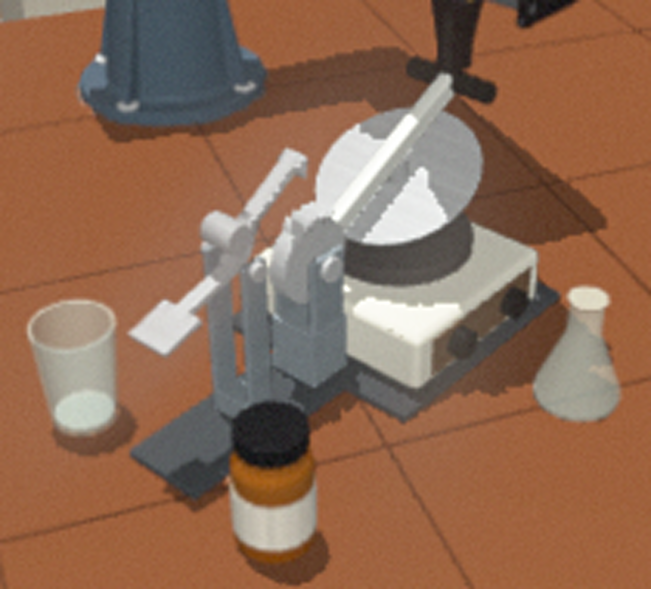

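The arm is going down with the bar under the fingertips, and the pawl is still back. I'll continue along the arc.

step_arm(
  steps=[
    [1, 0, -0.09, 0.22, 0, 0, 0],
    [1, 0, -0.09, 0.23, 0, 0, 0],
    [1, 0, -0.08, 0.23, 0, 0, 0],
    [1, 0, -0.08, 0.23, 0, 0, 0],
    [1, 0, -0.07, 0.23, 0, 0, 0],
    [1, 0, -0.07, 0.24, 0, 0, 0],
    [1, 0, -0.05, 0.24, 0, 0, 0],
    [1, 0, -0.05, 0.24, 0, 0, 0],
    [1, 0, -0.04, 0.24, 0, 0, 0],
    [1, 0, -0.04, 0.24, 0, 0, 0],
  ],
)

```text
time: 11.65
position: [0.4582, 0.1417, 0.3268]
tool_rot: [0.969, 0.248, -0.001, -0.002]
ft_force: [-3.6, 5.4, 9.0]
grip_width: 0.0005
```

```bash
sed -i 's/to(\[.*/to([.4565,.1424,.119])/' look.py; python3 look.py 8
```

```text
t 11.65 tip [0.4579 0.1422 0.1448] F [-3.59  5.42  8.96] w 0.0005 yaw 28.66 tilt [-0.0019  0.0028 -1.    ]
need units [-0.045 -0.03   1.03 ]
```

View pics/scz8.png

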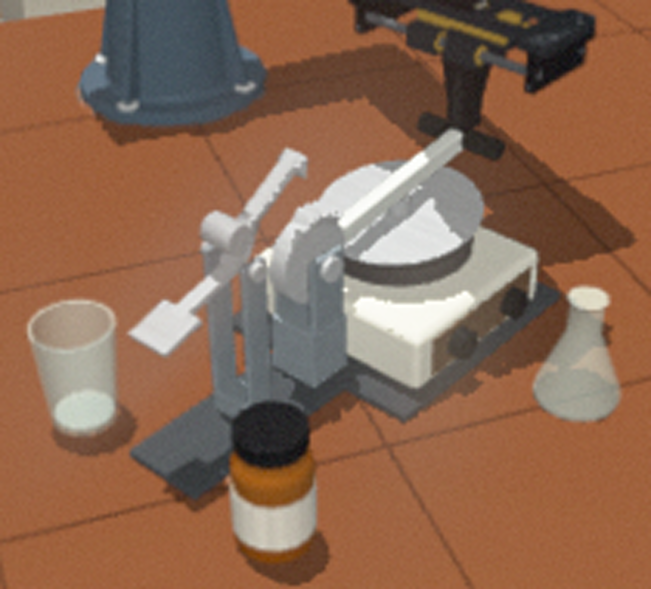

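step_arm(
  steps=[
    [1, 0, -0.04, 0.22, 0, 0, 0],
    [1, 0, -0.02, 0.22, 0, 0, 0],
    [1, 0, -0.02, 0.22, 0, 0, 0],
    [1, 0, -0.01, 0.2, 0, 0, 0],
    [1, 0, 0, 0.14, 0, 0, 0],
    [1, 0, 0, 0.06, 0, 0, 0],
    [1, 0, 0, 0.04, 0, 0, 0],
    [1, 0, 0, 0, 0, 0, 0],
    [1, 0, 0, 0, 0, 0, 0],
    [1, 0, 0, 0, 0, 0, 0],
  ],
)

```text
time: 12.7
position: [0.4572, 0.1434, 0.301]
tool_rot: [0.969, 0.248, -0.0, -0.001]
ft_force: [-5.4, 4.0, 24.0]
grip_width: 0.0003
```

```bash
python3 look.py 9
```

```text
t 12.7 tip [0.4571 0.1438 0.119 ] F [-5.44  4.01 24.01] w 0.0003 yaw 28.68 tilt [-7.0e-04  1.9e-03 -1.0e+00]
need units [-0.046  0.037  0.002]
```

View pics/scz9.png

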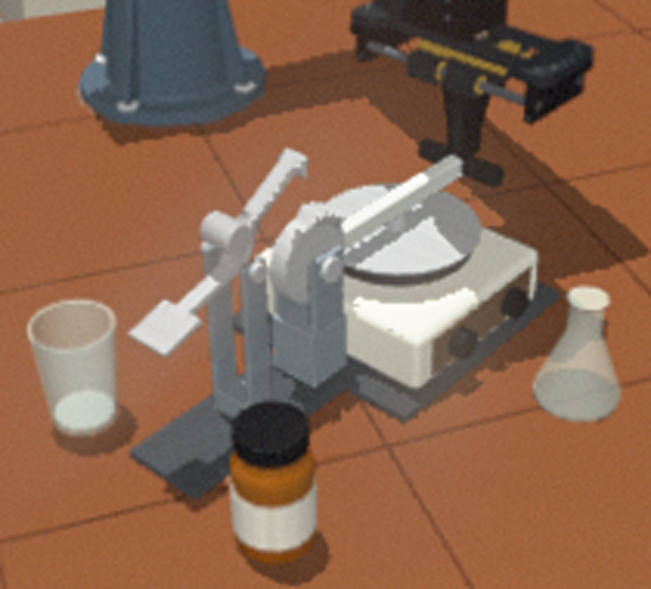

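The tip is at z 0.119 and the force has risen to 24 N, so the arm is at its stop. I'll lift away straight up.

step_arm(
  steps=[
    [1, 0, 0, -0.1, 0, 0, 0],
    [1, 0, 0, -0.2, 0, 0, 0],
    [1, 0, 0, -0.5, 0, 0, 0],
    [1, 0, 0, -0.9, 0, 0, 0],
    [1, 0, 0, -0.9, 0, 0, 0],
    [1, 0, 0, -0.9, 0, 0, 0],
    [1, 0, 0, -0.9, 0, 0, 0],
    [1, 0, 0, -0.9, 0, 0, 0],
    [1, 0, 0, 0, 0, 0, 0],
    [1, 0, 0, 0, 0, 0, 0],
  ],
)

```text
time: 13.75
position: [0.458, 0.1424, 0.4312]
tool_rot: [0.969, 0.248, 0.0, 0.0]
ft_force: [-0.7, 0.2, -1.2]
grip_width: 0.0007
```

```bash
python3 look.py 10
python3 - <<'E'
from h import *
np.set_printoptions(precision=4,suppress=True)
p,X=cloud('scene10.npz')
m=(p.max(2)<75)&(np.hypot(X[...,0]-.457,X[...,1]-.143)<.055)&(X[...,2]>.10)&(X[...,2]<.2)
print('bar',m.sum(),np.percentile(X[m][:,2],[2,50,98]))
u=np.array([-.48,.877]);h=np.array([.5477,-.0242]);e=np.array([.877,.48])
a=(X[...,:2]-h)@u;b=(X[...,:2]-h)@e
for lo in(.06,.1,.14,.17):
    k=(a>lo)&(a<lo+.02)&(abs(b)<.006)&(X[...,2]>.1)&(X[...,2]<.2); print('arm top',lo,k.sum(),np.median(X[k][:,2]) if k.any() else None)
k=(abs(a-.1)<.07)&(abs(abs(b)-.035)<.015)&(X[...,2]>.083)&(X[...,2]<.2)
for s in(.04,.07,.10,.13):
    q=k&(abs(a-s)<.015); print('cover z',s,np.median(X[q][:,2]) if q.any() else None)
k=(np.hypot(X[...,0]-.62,X[...,1]+.149)<.03)&(X[...,2]>.1)&(X[...,2]<.19);print('padz',np.median(X[k],0))
E
```

```text
t 13.75 tip [0.458  0.1424 0.2492] F [-0.66  0.16 -1.18] w 0.0007 yaw 28.72 tilt [ 2.e-04 -2.e-04 -1.e+00]
need units [-0.053 -0.03   5.209]
bar 147 [0.1062 0.1156 0.1204]
arm top 0.06 17 0.11969202060200927
arm top 0.1 24 0.11952689459178997
arm top 0.14 21 0.11920820337478437
arm top 0.17 18 0.1186882814252278
cover z 0.04 0.08790243345240112
cover z 0.07 0.08826026292999568
cover z 0.1 0.0882576510801589
cover z 0.13 0.08828208192385474
padz [ 0.6174 -0.1475  0.1273]
```

View pics/scz10.png

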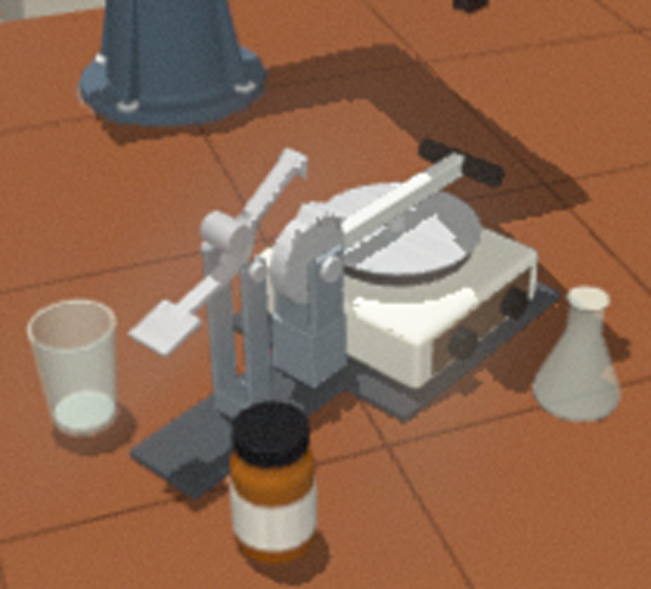

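The arm and cover are level and at home height, the pawl lies back, the glassware hasn't moved and the hand is clear.

```bash
python3 -c "
from rig import robot
print(robot.hand_in())"
```

```text
the job is handed in; nothing more can be done
None
```

The pawl is tipped back clear of the teeth and the cover is fully home, flat over the hotplate. I handed the job in with the hand clear of everything.

**What I did:** With the fingers shut, I pressed the tail pad down until the pawl fell back by itself. I then pushed the cross bar down along its arc until it met the stop; the last reading was 24 N upwards, with the fingertips at 0.119 m. I lifted straight off, and the clock read about 13.8 s of the 42 s allowed.

**Last checks, from the scene camera after the hand left:**
- **Arm:** its top is level at 0.119–0.120 m, against 0.119 m expected when home.
- **Cover:** it is flat at about 0.088 m everywhere I measured.
- **Pawl:** the pad is still low at 0.127 m, against about 0.163 m at the start.
- **Glassware:** the beaker, jar and flask look unmoved in the picture; I did not measure their positions.

No check failed. The two camera views of the bar differed by about 5 mm along the arm before I pushed. I used the top view, and the fingertips stayed on the bar.

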